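Blow-dry a rinsed adhesive pot

ROBOT

A 6-joint arm with a two-finger parallel gripper is mounted at the origin on the work surface. World frame = base frame: x ahead of the robot, y to its left, z up, the work surface at z = 0. Lengths are in m, angles in rad, forces in N, time in s.
With the tool pointing down it reaches from about 0.35 to 0.775 m from the base axis. Payload 5.5 kg.
Tool frame: the origin (TCP) lies between the finger pads; the fingertips stand 17 mm ahead of it and the grasp point (between the pads) lies 2 mm behind it (env.finger_overhang is the distance from the TCP to the fingertips, in m); z points along the fingers, y is the line along which they close (so a half turn about z gives the same grasp; the last joint's range is limited). The gripper opens to 85 mm and grips with 20 to 120 N. Pads are 22 mm wide; open, the fingers measure 114 mm over their backs; the gripper's body (76 mm by 85 mm) begins 54 mm behind the grasp point. The pads swing forward as they close: fully open they stand 13 mm farther back than shut.
Start: joints at [1.149, 0.313, 0.046, 1.304, 0, 1.431], TCP at [0.16, 0.552, 0.225] pointing down, gripper open.
Joint ranges: [-2.76, 2.76], [-0.86, 1.69], [-1.03, 1.26], [-2.2, 2.34], [-1.47, 1.5], [-3.14, 3.14]. Speed limits (rad/s): [2.57, 2.57, 3.14, 3.14, 3.14, 3.14].

INTERFACE

Orientations are given as a unit quaternion [w, x, y, z].
In Python, from workcell import env gives the robot as it stands. The module is installed in compiled form; this text tells all that it offers.
- The arm moves only by the shell command python3 -m pendant 'ROWS' [FORCE]. ROWS is JSON, a list of rows, each a list of 5 numbers: the gripper's target within -1 to 1 (fully open at 1, half-way at 0, shut at -1), then the shift along the tool's x, y, z in m, then the turn about the tool's z in rad. A call has 1 to 8 rows; each row shifts and turns the commanded pose from where the row before left it, along the tool's axes as they then stand; what a row does not reach is not made up. A row lasts 1/8 s, in which the tool goes at most 62.5 mm and 10.7 degrees, less where a joint would pass 70% of its speed; a pose out of reach is approached as far as the arm can. A call with a gripper value outside its range is refused whole. The fingers move at their own pace and stop on an object; FORCE is the grip in N (left out, the last holds). Time passes only in rows, so rows that do not move let the fingers close. It gives the time, the measured TCP pose, the force, the opening and the grip force at its end, in the units of the state.
- env.get_state(): the state, without advancing time (a new reading comes with each control period).
- env.read_camera(name): name is "scene" or "top"; returns the picture (420x560x3 uint8, red, green, blue); there is no depth.
- env.calibration(name): a dict with "K" (3x3 intrinsics, pixels), "T" (4x4, takes a point from camera to world coordinates). Camera axes: x right, y down, z forward; pixel columns grow to the right and rows downward; lengths in m; the calibration is good to about 2 mm. A picture is of the moment at which its call begins. calibration takes no time and is no camera call.
- env.hand_in(): hands the job in; it is judged then, once.
Trained networks look in the newest picture that a camera, given by its name, has taken for a name from the list of things; names that differ only in an ending like _2 or _b are one class to them, and where a whole thing is asked for, a point or a joint stands for the part that bears it (a point fixed in the world has none). Each returns a list of dicts, best first, with "score" (0 to 1); they miss things now and then, are a little off and sometimes report something else, mostly with a low value. They report only what shows in the picture. A call takes as long as a camera call. They do not tell look-alikes from the thing itself.
- env.recognise(camera, label): "centre" ([column, row] in pixels, amid what is visible of it).
The state is a dict: "clock": time; "joint_pos": joint angles; "qvel": joint speeds; "tau": joint torques, N m; "tcp_pos": TCP position; "orientation": TCP orientation; "wrist_force": force on the tool from outside, world axes, zero at the start; "ft_torque": the same for the moment, N m; "finger_gap": finger opening in m; "grip_force": force on a finger pad.
Only numpy, scipy, OpenCV 4.12 (cv2) and the standard library are available. Lean on these libraries where they do the work, as an engineer would, in place of code of your own. Each camera call takes 0.05 s, during which the arm holds its last target. There are 200 camera calls.

TASK

Of the two rinsed aluminium pots lying on the sloped drain rack, take the longer one, turn it mouth down and lower it (do not drop it) over the upright steel nozzle peg of the blow-off station until its rim rests flat on the station, then let go of it. With the pot standing there, push the black purge plunger beside the peg fully down, hold it down for a second and let it spring back. Leave the pot on the peg and everything else in its place.

Things in the scene. Friction and masses are not known exactly. Their poses are not given: they have to be found in the camera images.
- pot_long: the longer aluminium pot: straight tube 40 mm across, 105 mm long, one end open, the other closed and flat; wall 3 mm, bore 33 mm across, 100 mm deep, about 0.13 kg. Origin: centre of the open mouth; z axis: along the pot from mouth to closed end. It starts lying on the rack, mouth to the rack's -x side and 20 degrees below the closed end; mouth down, its z points up
- pot_short: the shorter pot, as the long one but 70 mm long; same origin and axes; it stays on the rack
- rack: fixed wire drain rack on a dark grey tray, 190 (x) by 210 (y) mm. Two lanes at y = -48 and +48 mm, a pot in each: pairs of steel bars rising 20 degrees towards +x, and a stop strip before the mouths, its top edge 9 mm below the pots' axes. Pot mouth centres lie 55 mm to -x of the origin, 55 mm above the bench. Origin: centre of its underside
- station: blow-off station, a cream housing 130 (x) by 230 (y) by 30 mm high, fixed to the bench, which carries the nozzle peg at y = +58 mm and the plunger at y = -65 mm. Origin: centre of its underside, on the bench
- peg_foot (a point): foot of the upright steel nozzle peg, on its axis, at the level of the station's flat top (30 mm above the bench). The peg is 24 mm across and 70 mm tall, its last 12 mm narrowing to 8 mm. A seated pot has its mouth centre here
- peg_tip (a point): tip of the peg, on its axis, 70 mm above peg_foot
- plunger (a joint): travel of the sprung purge plunger: 0 up, 0.014 m fully down; about 3 N to start it and 9 N at the bottom; it springs back when let go
- plunger_top (a point): centre of the top of the plunger's black mushroom cap (34 mm across), 84 mm above the bench when up; it moves straight down when pushed. It stands on a grey boss 42 mm across whose top is 60 mm above the bench
- bottle: white plastic bottle, 56 mm across and 150 mm tall, standing; origin: centre of its underside
- jar: amber glass jar with a black lid, 52 mm across and 60 mm tall, standing; origin: centre of its underside
- screwdriver: screwdriver with a black handle, 200 mm long, 26 mm thick, lying along its x axis; origin: under its middle
- brush: flat cleaning brush, 170 mm long, 42 mm wide, 20 mm thick, lying along its x axis; origin: under its middle
There are look-alikes about, which are no part of the job. What is shaped like the pot_long but orange or red is not meant.

How it is judged:
By the outcome, as a careful person would: the job done as asked, in the order asked, and still so for the second after the job is handed in, with the robot touching nothing.
It also fails if it takes over 58 s, if anything falls off the work surface, if the arm or the gripper's body presses on something with over 40 N, if the wrist force passes 120 N, or if a joint passes its speed limit or range.

## Working session

There is one attempt and no reset: what is moved stays moved. The work goes in short steps, Python scripts to look and compute and a shell command to move; the robot and the scene stay as the last step left them, time stands still between calls to the robot, and variables do not carry over. Pictures are saved under pics/ and viewed, at most 10 in all, crops included, and the job is handed in when it is done.

```bash
mkdir -p pics; python3 - <<'E'
from workcell import env
import cv2,numpy as np
for c in("scene","top"):
    im=env.read_camera(c); cv2.imwrite(f"pics/{c}0.png",im[:,:,::-1])
    k=env.calibration(c); print(c,np.round(k["K"],1).tolist(),np.round(k["T"],4).tolist())
    for l in("pot_long","pot_short","rack","station","plunger_top","peg_tip","bottle"):
        print(l,[(np.round(d["centre"],1).tolist(),round(d["score"],2)) for d in env.recognise(c,l)])
s=env.get_state();print(s)
E
```

```text
scene [[539.9, 0.0, 273.8], [0.0, 539.9, 216.6], [0.0, 0.0, 1.0]] [[0.3477, 0.4911, -0.7987, 1.7088], [0.9376, -0.1826, 0.2959, -0.4278], [-0.0005, -0.8518, -0.5239, 0.854], [0.0, 0.0, 0.0, 1.0]]
pot_long [([330.6, 184.8], 0.84), ([348.3, 282.5], 0.73), ([287.9, 198.5], 0.52)]
pot_short [([342.5, 208.0], 0.62)]
rack [([334.6, 235.2], 0.94)]
station [([210.5, 266.4], 0.98)]
plunger_top []
peg_tip [([210.1, 267.3], 0.7)]
bottle [([287.7, 264.8], 0.69)]
top [[389.0, 0.0, 288.2], [0.0, 389.0, 207.9], [0.0, 0.0, 1.0]] [[0.0137, -0.9891, 0.1465, 0.4229], [-0.9999, -0.0124, 0.0094, -0.0028], [-0.0075, -0.1466, -0.9892, 1.0422], [0.0, 0.0, 0.0, 1.0]]
pot_long [([239.3, 208.0], 0.98), ([256.4, 128.1], 0.85), ([243.2, 287.6], 0.73), ([178.8, 296.6], 0.65), ([361.0, 196.8], 0.4)]
pot_short [([201.3, 221.8], 0.9)]
rack [([222.8, 211.3], 0.96)]
station [([361.9, 194.8], 0.88)]
plunger_top []
peg_tip [([362.7, 196.6], 0.69)]
bottle [([301.0, 150.9], 0.67)]
{'clock': 0.8, 'joint_pos': array([1.14940399e+00, 3.13163136e-01, 4.61272281e-02, 1.30355338e+00,
       2.26691216e-05, 1.43117944e+00]), 'qvel': array([-9.37708474e-06,  6.15303747e-04, -8.77070258e-04, -1.55547308e-04,
        5.26311437e-04,  1.18154823e-03]), 'tau': array([-4.20431979e-04, -4.80385458e+01,  2.98796457e+01, -2.58691261e-04,
        5.50824632e-05,  1.22284391e-05]), 'tcp_pos': array([0.15992893, 0.55239124, 0.22475533]), 'orientation': array([1.77664125e-05, 1.40422097e-01, 9.90091725e-01, 1.02609917e-04]), 'wrist_force': array([ 0.06997048, -0.220533  ,  0.0024421 ]), 'ft_torque': array([0.01581745, 0.04285115, 0.03361019]), 'grip_force': 0.0, 'finger_gap': 0.08560112294571412}
```

View pics/scene0.png

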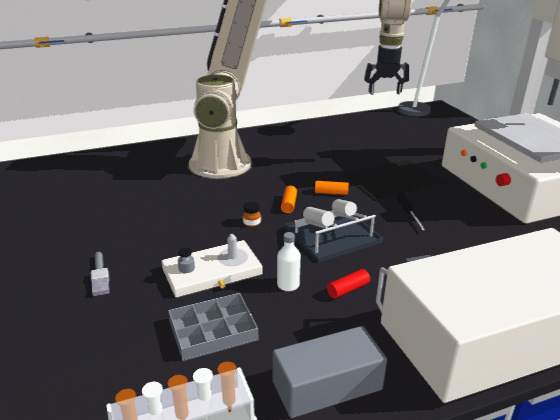

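View pics/top0.png

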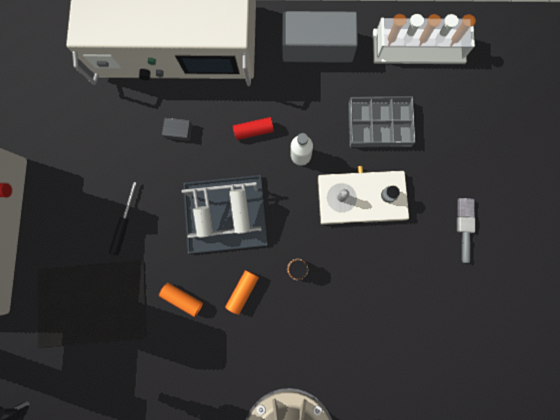

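The scene view shows the grey pots on the rack at about (330,215), the station at (210,267), and orange and red look-alikes. The top view shows the long pot at (239,208), the short pot at (203,220), the peg near (343,195) and the plunger near (391,194). I'll zoom in before fitting poses.

```bash
python3 - <<'E'
import cv2,numpy as np
t=cv2.imread("pics/top0.png");s=cv2.imread("pics/scene0.png")
R=lambda im,x,y,w,h:cv2.resize(im[y:y+h,x:x+w],(400,300),interpolation=cv2.INTER_CUBIC)
a=np.vstack([np.hstack([R(t,175,165,100,75+15)[:300],R(t,310,160,112,84)]),np.hstack([R(s,280,185,112,84),R(s,155,220,112,84)])])
cv2.imwrite("pics/crop1.png",a)
E
```

```text
(no output)
```

View pics/crop1.png

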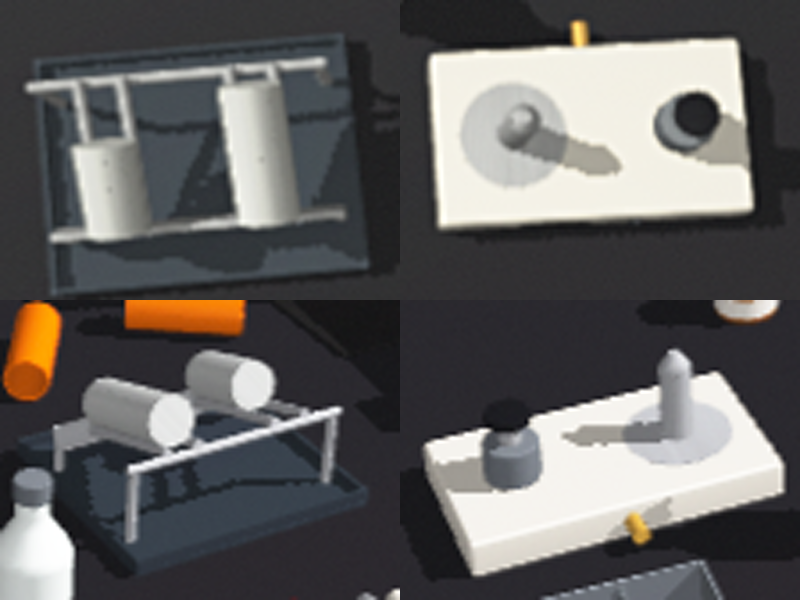

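The crops show the rack with its +x end away from the robot and the long pot in its y=-48 lane. The peg is on the left (+y) of the station and the plunger on the right. Next I fit planar poses from these corner pixels.

```bash
cat > h.py <<'E'
import numpy as np
from scipy.optimize import least_squares
from workcell import env
C={c:env.calibration(c) for c in("scene","top")}
def proj(c,p):
    T=C[c]["T"];q=(np.atleast_2d(p)-T[:3,3])@T[:3,:3];q=q@C[c]["K"].T
    return q[:,:2]/q[:,2:]
def W(v,p):
    p=np.atleast_2d(p);c,s=np.cos(v[2]),np.sin(v[2])
    return np.c_[v[0]+c*p[:,0]-s*p[:,1],v[1]+s*p[:,0]+c*p[:,1],p[:,2]]
def fit(obs,x0):
    f=lambda v:np.concatenate([(proj(c,W(v,p))[0]-u) for c,p,u in obs])
    r=least_squares(f,x0,loss="soft_l1");return r.x,f(r.x).reshape(-1,2)
E
python3 - <<'E'
from h import *
z=.008
a=.095;b=.105
ce=[-.055+.105*np.cos(.349),-.048,.055+.105*np.sin(.349)]
o=[("top",[a,b,z],(183.75,183)),("top",[a,-b,z],(260.75,175.8)),("top",[-a,-b,z],(267,244.8)),("top",[-a,b,z],(187.5,252.9)),("scene",ce,(326.2,218.0))]
v,r=fit(o,[.45,.15,0]);print("rack",np.round(v,4));print(np.round(r,1))
t=.030
o=[("top",[.065,.115,t],(318.4,175.4)),("top",[.065,-.115,t],(404.6,171.2)),("top",[-.065,-.115,t],(408,218)),("top",[-.065,.115,t],(321.2,222.2)),("scene",[0,.058,.1],(232,234.6)),("scene",[0,-.065,.084],(185,252.2)),("top",[0,-.065,.084],(392.6,192.2)),("top",[0,.058,.1],(345,192))]
s,r=fit(o,[.45,-.15,0]);print("st",np.round(s,4));print(np.round(r,1))
np.save("p.npy",[v,s])
print("mouth",W(v,[-.055,-.048,.055]),"closed",W(v,ce),"peg",W(s,[0,.058,.03]),"pl",W(s,[0,-.065,.084]))
# pot silhouette overlay
import cv2
out=[]
for c,(x,y) in(("top",(215,165)),("scene",(290,185))):
    im=cv2.imread(f"pics/{c}0.png");k=6
    big=cv2.resize(im[y:y+75,x:x+65],None,fx=k,fy=k,interpolation=cv2.INTER_NEAREST)
    th=np.linspace(0,2*np.pi,60);ax=np.array([np.cos(.349),0,np.sin(.349)]);e2=np.array([-np.sin(.349),0,np.cos(.349)])
    for L in(0,.105):
        P=np.array([-.055,-.048,.055])+L*ax+.02*np.outer(np.cos(th),[0,1,0])+.02*np.outer(np.sin(th),e2)
        q=((proj(c,W(v,P))-[x,y]+.5)*k).astype(np.int32);cv2.polylines(big,[q],True,(0,0,255) if L else (0,255,0),1)
    out.append(big)
cv2.imwrite("pics/ov1.png",np.hstack(out))
E
```

```text
rack [0.5578 0.1769 0.1079]
[[ 0.2  0. ]
 [ 0.1 -0. ]
 [-0.1  0.7]
 [ 0.4  0.1]
 [ 1.2  0.9]]
st [ 0.6063 -0.1899  0.0551]
[[-0.3 -1.3]
 [-0.2 -0.8]
 [ 0.7  0.9]
 [-0.5  0.4]
 [-0.4 -0.1]
 [-0.2 -1.3]
 [ 0.3 -0.8]
 [-0.4  0.3]]
mouth [[0.5083129  0.12321623 0.055     ]] closed [[0.60640937 0.13384029 0.09090562]] peg [[ 0.60313257 -0.13202057  0.03      ]] pl [[ 0.60990541 -0.25483396  0.084     ]]
```

View pics/ov1.png

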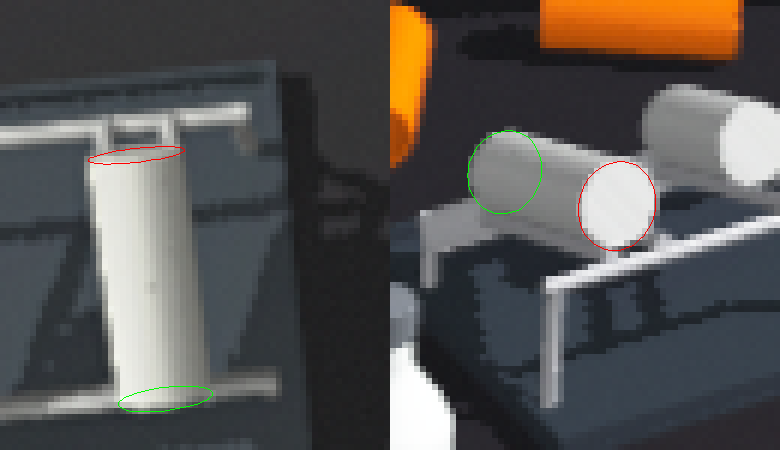

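The overlay fits to about 2 mm: mouth at (0.508,0.123,0.055), closed end at (0.606,0.134,0.091). The tool can only turn about vertical. So I'll grip near the closed end, tip the pot up about its mouth against the stop strip so it pivots in the pads, then carry it over. First the approach.

```bash
python3 -m pendant '[[1,0,0,0,-0.127],[1,0,0,0,-0.127],[1,0,0,0,-0.127],[1,-0.038,-0.046,0,0],[1,-0.038,-0.046,0,0],[1,-0.038,-0.046,0,0],[1,-0.038,-0.046,0,0],[1,-0.038,-0.046,0,0]]' 20; python3 -m pendant '[[1,-0.038,-0.046,0,0],[1,-0.038,-0.046,0,0],[1,-0.038,-0.046,0,0],[1,-0.038,-0.046,0,0],[1,-0.038,-0.046,0,0],[1,0,0,0,0],[1,0,0,0,0]]'
```

```text
clock: 1.8
tcp_pos: [0.373, 0.3409, 0.225]
orientation: [0.0, -0.05, 0.999, 0.0]
wrist_force: [-0.0, -0.3, -0.0]
finger_gap: 0.0857
grip_force: 0.0
clock: 2.68
tcp_pos: [0.5833, 0.1321, 0.2244]
orientation: [-0.001, -0.049, 0.999, 0.0]
wrist_force: [0.0, 0.8, 0.1]
finger_gap: 0.0855
grip_force: 0.0
```

```bash
python3 -m pendant '[[1,0,0,0.04,0],[1,0,0,0.04,0],[1,0,0,0.04,0],[1,0,0,0.02,0],[1,0,0,0,0]]'; python3 -m pendant '[[-1,0,0,0,0],[-1,0,0,0,0],[-1,0,0,0,0],[-1,0,0,0,0],[-1,0,0,0,0],[-1,0,0,0,0]]' 20
```

```text
clock: 3.3
tcp_pos: [0.581, 0.1336, 0.0833]
orientation: [-0.002, -0.051, 0.999, 0.0]
wrist_force: [-0.4, 0.3, -0.2]
finger_gap: 0.085
grip_force: 0.0
clock: 4.05
tcp_pos: [0.5845, 0.1326, 0.0859]
orientation: [0.001, -0.05, 0.999, 0.0]
wrist_force: [-0.7, 1.1, 7.1]
finger_gap: 0.0332
grip_force: 19.6
```

```bash
python3 - <<'E'
from workcell import env
import cv2,numpy as np
t=env.read_camera("top")[:,:,::-1];s=env.read_camera("scene")[:,:,::-1]
R=lambda im,x,y,w,h:cv2.resize(im[y:y+h,x:x+w],(400,400),interpolation=cv2.INTER_CUBIC)
cv2.imwrite("pics/c2.png",np.hstack([R(s,280,160,90,90),R(t,190,150,90,90)]))
x=env.get_state();print(x["tcp_pos"],x["finger_gap"],x["wrist_force"],x["ft_torque"])
E
```

```text
[0.58447382 0.13256126 0.08587125] 0.03326066159580728 [-1.13532893  0.82599228  6.58096738] [ 0.31151645  0.10565399 -0.03956311]
```

View pics/c2.png

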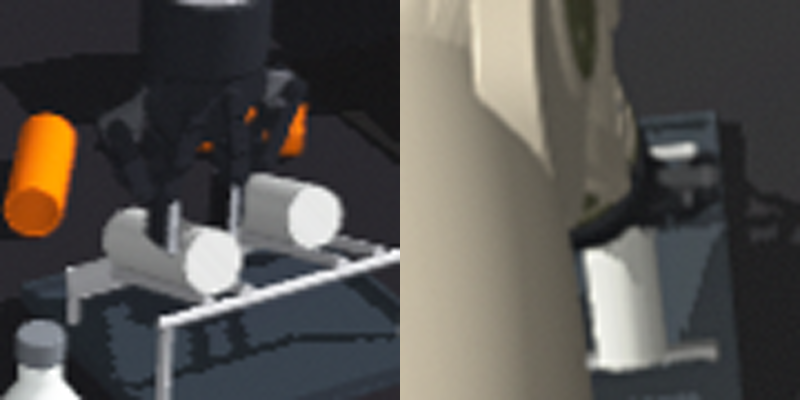

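The fingertips only reach the upper flank of the pot (gap 33 mm, less than the 40 mm diameter). I'll reopen, go about 10 mm lower and close again.

```bash
python3 -m pendant '[[0.6,0,0,0,0],[0.6,0,0,0,0],[0.6,0,0,0.006,0],[0.6,0,0,0.006,0],[0.6,0,0,0,0]]'; python3 -m pendant '[[-1,0,0,0,0],[-1,0,0,0,0],[-1,0,0,0,0],[-1,0,0,0,0],[-1,0,0,0,0]]' 20
```

```text
clock: 4.78
tcp_pos: [0.5828, 0.1321, 0.0716]
orientation: [-0.001, -0.05, 0.999, -0.0]
wrist_force: [0.2, -0.2, 0.2]
finger_gap: 0.0685
grip_force: 0.0
clock: 5.4
tcp_pos: [0.5838, 0.1324, 0.073]
orientation: [0.0, -0.05, 0.999, 0.0]
wrist_force: [0.2, 1.0, 2.4]
finger_gap: 0.0394
grip_force: 20.2
```

```bash
python3 -m pendant '[[0.4,0,0,0,0],[0.4,0,0,0,0],[0.4,0,0,0.005,0],[0.4,0,0,0,0],[-1,0,0,0,0],[-1,0,0,0,0],[-1,0,0,0,0],[-1,0,0,0,0]]' 20
```

```text
clock: 6.4
tcp_pos: [0.5835, 0.1324, 0.0678]
orientation: [-0.0, -0.05, 0.999, 0.0]
wrist_force: [-0.4, 1.4, -0.6]
finger_gap: 0.0401
grip_force: 20.2
```

The grip is now on the axis (gap 40.1 mm, no side load). I'll start tipping about the stop strip's edge, biased slightly towards it.

```bash
python3 -m pendant '[[-1,0.0095,0,-0.010,0],[-1,0.0095,0,-0.0105,0],[-1,0.011,0,-0.0085,0],[-1,0,0,0,0]]' 20; python3 - <<'E'
from workcell import env
import cv2,numpy as np
s=env.read_camera("scene")[:,:,::-1]
cv2.imwrite("pics/c3.png",cv2.resize(s[150:250,270:370],(500,500),interpolation=cv2.INTER_CUBIC))
print(env.get_state()["ft_torque"])
E
```

```text
clock: 6.9
tcp_pos: [0.5536, 0.1293, 0.0982]
orientation: [0.001, -0.05, 0.999, 0.0]
wrist_force: [2.1, -0.5, 2.0]
finger_gap: 0.0397
grip_force: 20.3
[ 0.04310271 -0.64526013  0.07782282]
```

View pics/c3.png

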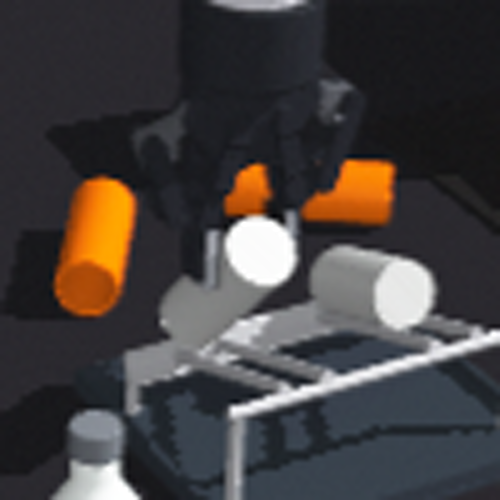

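The pot is pivoting as planned, now at about 50° (closed-end face at (260,250) in the crop), with small forces. I'll continue to vertical.

```bash
python3 -m pendant '[[-1,0.0125,0,-0.0065,0],[-1,0.0135,0,-0.0045,0],[-1,0.014,0,-0.0015,0],[-1,0.014,0,0.0005,0],[-1,0.004,0,0.0005,0],[-1,0,0,0,0]]' 20; python3 - <<'E'
from workcell import env
import cv2,numpy as np
s=env.read_camera("scene")[:,:,::-1]
cv2.imwrite("pics/c4.png",cv2.resize(s[150:250,270:370],(500,500),interpolation=cv2.INTER_CUBIC))
print(env.get_state()["ft_torque"])
E
```

```text
clock: 7.7
tcp_pos: [0.4952, 0.1236, 0.1091]
orientation: [0.0, -0.05, 0.999, 0.0]
wrist_force: [2.0, 1.2, 8.8]
finger_gap: 0.0397
grip_force: 24.7
[ 0.15067141 -0.37853154  0.02773102]
```

View pics/c4.png

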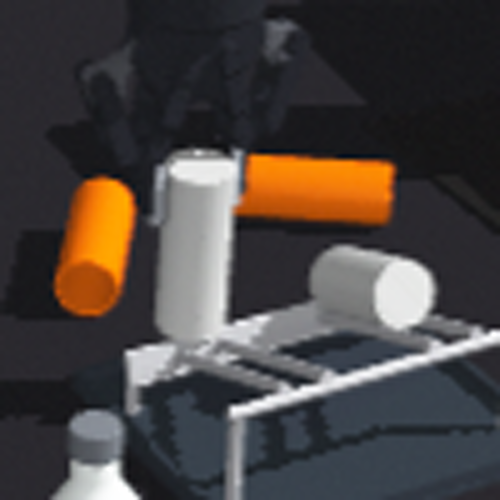

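The pot is now nearly vertical, mouth down, with its base near (190,330) in the crop. I'll firm up the grip, lift clear of the bottle and carry it over the peg.

```bash
python3 -m pendant '[[-1,0,0,0,0],[-1,0,0,0,0],[-1,0,0,-0.03,0],[-1,0,0,-0.04,0],[-1,0,0,-0.05,0],[-1,0,0,-0.05,0],[-1,0,0,0,0]]' 50; python3 -m pendant '[[-1,-0.0103,-0.0331,0,0],[-1,-0.0103,-0.0331,0,0],[-1,-0.0103,-0.0331,0,0],[-1,-0.0103,-0.0331,0,0],[-1,-0.0103,-0.0331,0,0],[-1,-0.0103,-0.0331,0,0],[-1,-0.0103,-0.0331,0,0],[-1,-0.0103,-0.0331,0,0]]'; python3 -m pendant '[[-1,0,0,0,0],[-1,0,0,0,0],[-1,0,0,0,0],[-1,0,0,0,0]]'; python3 - <<'E'
from workcell import env
import cv2,numpy as np
from h import *
a=env.get_state();p=a["tcp_pos"];print(p,a["finger_gap"])
t=env.read_camera("top")[:,:,::-1];s=env.read_camera("scene")[:,:,::-1]
cv2.imwrite("pics/t5.png",t);cv2.imwrite("pics/s5.png",s)
out=[]
for im,c in((s,"scene"),(t,"top")):
    x,y=(proj(c,p)[0]-[45,40]).astype(int);x=max(x,0);y=max(y,0)
    big=cv2.resize(im[y:y+100,x:x+90],None,fx=4.4,fy=4.4,interpolation=cv2.INTER_CUBIC)
    print(c,x,y);out.append(big)
cv2.imwrite("pics/c5.png",np.hstack(out))
E
```

```text
clock: 8.62
tcp_pos: [0.4957, 0.1235, 0.2808]
orientation: [0.001, -0.05, 0.999, 0.0]
wrist_force: [-0.2, -0.3, -1.6]
finger_gap: 0.0391
grip_force: 50.3
clock: 9.62
tcp_pos: [0.6022, -0.132, 0.275]
orientation: [-0.003, -0.05, 0.999, 0.001]
wrist_force: [0.8, 1.0, -1.8]
finger_gap: 0.039
grip_force: 50.4
clock: 10.12
tcp_pos: [0.6039, -0.1308, 0.2783]
orientation: [-0.0, -0.05, 0.999, 0.0]
wrist_force: [-0.0, -0.2, -1.8]
finger_gap: 0.0387
grip_force: 50.4
[ 0.60387566 -0.13079642  0.27828012] 0.03867449227294143
scene 184 131
top 311 135
```

View pics/c5.png

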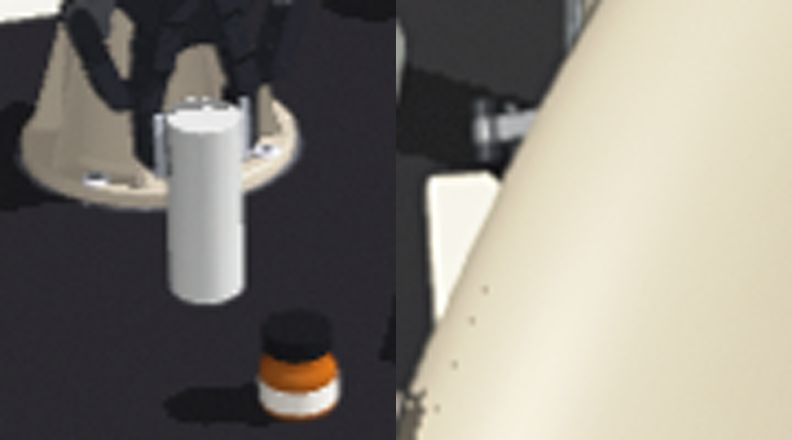

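The pot hangs near vertical over the peg; in the scene crop its top face is near (205,120) and its bottom near (207,303). I'll fit its tilt from the silhouette.

```bash
python3 - <<'E'
from h import *
import cv2
g=cv2.cvtColor(cv2.imread("pics/s5.png"),cv2.COLOR_BGR2GRAY).astype(int)
print(g[150:166,230:233].T.tolist());print(g[192:204,230:233].T.tolist());print(g[175,214:248].tolist(),g[190,214:248].tolist())
tcp=np.array([.6039,-.1308,.2783]);yaw=.1;ex=np.array([np.cos(yaw),np.sin(yaw),0]);ey=np.array([-ex[1],ex[0],0]);ez=np.array([0,0,1])
phi=np.linspace(0,2*np.pi,200)
def ends(th,dx,z,s=.081):
    th=np.radians(th);a=np.cos(th)*ex+np.sin(th)*ez;b=-np.sin(th)*ex+np.cos(th)*ez
    P=tcp+dx*ex+z*ez;m=P-s*a
    ring=.02*(np.outer(np.cos(phi),ey)+np.outer(np.sin(phi),b))
    return m,m+.105*a,ring
for th in(85,88,90,92,95,98,100):
    m,c,r=ends(th,0,.015)
    A=proj("scene",c+r);B=proj("scene",m+r)
    print(th,"top rows",A[:,1].min().round(1),A[:,1].max().round(1),"cols",A[:,0].min().round(1),A[:,0].max().round(1),"bot max row",B[:,1].max().round(1),"cols",B[:,0].min().round(1),B[:,0].max().round(1))
E
```

```text
[[130, 130, 132, 193, 146, 213, 230, 233, 232, 235, 234, 181, 162, 161, 161, 161], [125, 125, 126, 159, 142, 229, 231, 233, 232, 235, 234, 179, 171, 171, 169, 169], [130, 128, 124, 134, 139, 172, 230, 233, 233, 234, 233, 184, 178, 179, 178, 179]]
[[165, 165, 166, 166, 165, 165, 167, 169, 65, 42, 41, 42], [172, 171, 171, 172, 173, 174, 174, 178, 67, 42, 42, 42], [181, 182, 182, 180, 182, 182, 181, 191, 71, 41, 42, 42]]
[154, 161, 162, 163, 161, 161, 167, 150, 135, 137, 144, 148, 152, 155, 156, 158, 161, 171, 181, 191, 203, 207, 216, 221, 194, 111, 52, 46, 42, 41, 41, 40, 41, 43] [40, 42, 42, 41, 41, 42, 41, 41, 92, 131, 146, 150, 155, 157, 159, 161, 165, 172, 182, 193, 205, 211, 219, 224, 225, 126, 42, 42, 42, 44, 41, 42, 43, 41]
85 top rows 152.5 161.1 cols 220.0 237.3 bot max row 199.1 cols 220.9 237.4
88 top rows 152.6 160.5 cols 219.8 237.1 bot max row 199.6 cols 221.5 238.1
90 top rows 152.7 160.1 cols 219.6 236.9 bot max row 199.9 cols 221.9 238.5
92 top rows 152.8 159.7 cols 219.5 236.8 bot max row 200.2 cols 222.4 239.0
95 top rows 153.0 159.1 cols 219.3 236.6 bot max row 200.6 cols 223.0 239.6
98 top rows 153.2 158.6 cols 219.2 236.4 bot max row 200.9 cols 223.7 240.3
100 top rows 153.3 158.3 cols 219.0 236.2 bot max row 201.0 cols 224.1 240.7
```

The silhouette fits a tilt within about 2° of vertical, and the mouth lies within 2 mm of the peg axis. I'll lower it, watching the force.

```bash
python3 -m pendant '[[-1,0,0,0.03,0],[-1,0,0,0.03,0],[-1,0,0,0.03,0],[-1,0,0,0.01,0],[-1,0,0,0,0]]'; python3 -m pendant '[[-1,0,0,0.01,0],[-1,0,0,0.01,0],[-1,0,0,0.01,0],[-1,0,0,0,0]]';  python3 -m pendant '[[-1,0,0,0,0]]'
```

```text
clock: 10.85
tcp_pos: [0.604, -0.1316, 0.1781]
orientation: [-0.0, -0.05, 0.999, 0.0]
wrist_force: [0.0, 0.5, -1.7]
finger_gap: 0.0392
grip_force: 50.5
clock: 11.35
tcp_pos: [0.6056, -0.1319, 0.1496]
orientation: [0.002, -0.05, 0.999, -0.0]
wrist_force: [-0.3, 1.4, 6.2]
finger_gap: 0.039
grip_force: 49.8
clock: 11.48
tcp_pos: [0.6055, -0.1319, 0.1497]
orientation: [0.002, -0.05, 0.999, -0.0]
wrist_force: [-0.6, 0.1, 5.3]
finger_gap: 0.0388
grip_force: 49.8
```

```bash
python3 - <<'E'
from workcell import env
import cv2
cv2.imwrite("pics/c6.png",cv2.resize(env.read_camera("scene")[190:300,160:280,::-1],(600,550),interpolation=cv2.INTER_CUBIC))
E
```

```text
(no output)
```

View pics/c6.png

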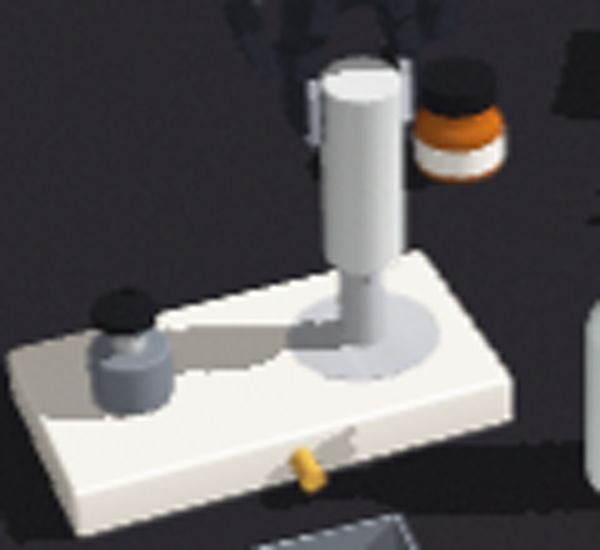

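The mouth is over the peg and touching its taper (about 7 N), which pushes it towards +x. I'll shift a few mm that way and continue.

```bash
python3 -m pendant '[[-1,-0.003,0,0,0],[-1,0,0,0,0]]'; python3 -m pendant '[[-1,-0.002,0,0,0],[-1,0,0,0.006,0],[-1,0,0,0,0]]'
```

```text
clock: 11.78
tcp_pos: [0.6073, -0.1317, 0.1492]
orientation: [0.0, -0.05, 0.999, -0.0]
wrist_force: [-2.6, -0.5, 7.5]
finger_gap: 0.0394
grip_force: 50.1
clock: 12.15
tcp_pos: [0.6129, -0.1319, 0.1462]
orientation: [0.005, -0.05, 0.999, -0.001]
wrist_force: [1.8, 0.9, 15.0]
finger_gap: 0.0388
grip_force: 48.2
```

Contact keeps pushing the pot to +x, so its mouth sits slightly to -x of the peg axis. I'll back up, shift +x by 4 mm and retry.

```bash
python3 -m pendant '[[-1,0,0,-0.012,0],[-1,0,0,0,0]]'; python3 -m pendant '[[-1,-0.004,0,0,0],[-1,0,0,0.006,0],[-1,0,0,0,0]]'; python3 - <<'E'
from workcell import env
import numpy as np,cv2
im=env.read_camera("scene");g=cv2.cvtColor(im,cv2.COLOR_RGB2GRAY).astype(int)
np.save("g7.npy",im)
for c in(231,232,233):print(g[198:218,c].tolist(),g[236:264,c].tolist())
for r in(215,230,240,252):print(r,g[r,216:250].tolist())
E
```

```text
clock: 12.4
tcp_pos: [0.6095, -0.1314, 0.1547]
orientation: [0.0, -0.05, 0.999, -0.0]
wrist_force: [0.4, -0.4, -0.8]
finger_gap: 0.039
grip_force: 50.9
clock: 12.78
tcp_pos: [0.6133, -0.1309, 0.1476]
orientation: [-0.0, -0.05, 0.999, 0.0]
wrist_force: [0.5, 0.1, -0.1]
finger_gap: 0.0386
grip_force: 51.1
[42, 42, 42, 43, 41, 134, 142, 141, 231, 237, 236, 237, 238, 237, 235, 180, 151, 150, 149, 150] [156, 157, 156, 156, 156, 156, 157, 158, 158, 152, 134, 133, 132, 135, 135, 134, 134, 135, 132, 134, 133, 133, 132, 185, 206, 210, 212, 210]
[42, 41, 42, 42, 42, 141, 145, 143, 230, 237, 236, 237, 239, 238, 235, 189, 154, 151, 151, 151] [158, 157, 158, 159, 159, 158, 158, 159, 159, 163, 134, 131, 145, 145, 146, 145, 144, 145, 143, 146, 145, 145, 146, 178, 205, 207, 209, 211]
[41, 41, 41, 42, 42, 104, 141, 143, 230, 236, 237, 236, 237, 239, 237, 205, 157, 151, 153, 154] [161, 161, 160, 161, 161, 162, 162, 165, 165, 162, 132, 155, 161, 159, 160, 159, 159, 159, 157, 158, 158, 157, 158, 189, 206, 206, 207, 208]
215 [43, 41, 38, 31, 31, 31, 30, 106, 132, 97, 118, 135, 141, 145, 148, 150, 151, 151, 156, 161, 170, 183, 188, 198, 206, 206, 186, 143, 89, 76, 78, 77, 81, 81]
230 [42, 41, 42, 41, 44, 39, 42, 43, 41, 111, 133, 142, 147, 150, 153, 154, 155, 160, 166, 170, 180, 190, 200, 209, 215, 137, 54, 43, 43, 39, 42, 41, 42, 42]
240 [44, 42, 41, 41, 43, 42, 42, 42, 42, 115, 139, 145, 150, 154, 155, 156, 159, 161, 168, 177, 189, 197, 207, 213, 190, 143, 189, 207, 114, 42, 42, 42, 42, 42]
252 [244, 244, 244, 236, 217, 207, 205, 206, 207, 208, 207, 180, 135, 128, 130, 134, 144, 159, 176, 189, 196, 209, 213, 212, 214, 213, 212, 213, 213, 214, 230, 242, 244, 244]
```

Contact has cleared. I'll keep lowering in steps.

```bash
python3 -m pendant '[[-1,0,0,0.008,0],[-1,0,0,0,0]]'; python3 -m pendant '[[-1,0,0,0.008,0],[-1,0,0,0,0]]'
```

```text
clock: 13.08
tcp_pos: [0.6175, -0.1312, 0.1447]
orientation: [0.006, -0.05, 0.999, -0.001]
wrist_force: [3.7, 2.6, 16.6]
finger_gap: 0.0384
grip_force: 48.2
clock: 13.32
tcp_pos: [0.6198, -0.1325, 0.1382]
orientation: [0.008, -0.05, 0.999, -0.003]
wrist_force: [-1.2, -0.6, 0.6]
finger_gap: 0.0373
grip_force: 51.7
```

```bash
cat > fitpot.py <<'E'
from h import *
yaw=.1;ex=np.array([np.cos(yaw),np.sin(yaw),0]);ey=np.array([-ex[1],ex[0],0]);ez=np.array([0,0,1]);phi=np.linspace(0,2*np.pi,400)
def rows(tcp,th,dx,z,s=.081):
    t=np.radians(th);a=np.cos(t)*ex+np.sin(t)*ez;b=-np.sin(t)*ex+np.cos(t)*ez
    m=tcp+dx*ex+z*ez-s*a;r=.02*(np.outer(np.cos(phi),ey)+np.outer(np.sin(phi),b))
    A=proj("scene",m+.105*a+r);B=proj("scene",m+r)
    return np.array([A[:,1].min(),A[:,1].max(),B[:,1].max()]),m,A,B
def solve(tcp,obs):
    for dx in(-.018,-.012,-.006,0,.006,.012):
        r=least_squares(lambda v:rows(tcp,v[0],dx,v[1]/1000)[0]-obs,[90,10])
        m=rows(tcp,r.x[0],dx,r.x[1]/1000)[1]
        print(dx,"th %.1f dz %.1f mm"%tuple(r.x),"res",np.round(r.fun,2),"mouth",np.round(m,4))
E
python3 - <<'E'
from fitpot import *
print("before, hanging");solve(np.array([.6039,-.1308,.2783]),np.array([152.6,160.8,199.7]))
print("g7");solve(np.array([.6133,-.1309,.1476]),np.array([202.5,212.9,245.5]))
import cv2
a=env.get_state();print(a["tcp_pos"],a["finger_gap"],a["wrist_force"],a["orientation"])
im=env.read_camera("scene");cv2.imwrite("pics/s8.png",im[:,:,::-1]);g=cv2.cvtColor(im,cv2.COLOR_RGB2GRAY).astype(int)
for c in(231,233,235):print(g[200:224,c].tolist(),g[240:266,c].tolist())
for r in(218,230,240,254):print(r,g[r,216:250].tolist())
E
```

```text
before, hanging
-0.018 th 88.5 dz 6.5 mm res [ 0.39 -0.13 -0.28] mouth [ 0.5838 -0.1328  0.2038]
-0.012 th 88.1 dz 9.2 mm res [ 0.29 -0.1  -0.2 ] mouth [ 0.5893 -0.1323  0.2066]
-0.006 th 87.7 dz 11.9 mm res [ 0.19 -0.07 -0.13] mouth [ 0.5947 -0.1317  0.2093]
0 th 87.3 dz 14.6 mm res [ 0.09 -0.03 -0.06] mouth [ 0.6001 -0.1312  0.212 ]
0.006 th 86.9 dz 17.3 mm res [-0.01  0.    0.01] mouth [ 0.6055 -0.1306  0.2148]
0.012 th 86.5 dz 20.0 mm res [-0.11  0.04  0.07] mouth [ 0.611  -0.1301  0.2175]
g7
-0.018 th 83.0 dz 4.6 mm res [ 0.4  -0.21 -0.2 ] mouth [ 0.5856 -0.1337  0.0718]
-0.012 th 82.7 dz 7.9 mm res [ 0.33 -0.17 -0.16] mouth [ 0.5911 -0.1331  0.0752]
-0.006 th 82.4 dz 11.3 mm res [ 0.25 -0.13 -0.12] mouth [ 0.5966 -0.1326  0.0786]
0 th 82.0 dz 14.6 mm res [ 0.17 -0.09 -0.08] mouth [ 0.6021 -0.132   0.082 ]
0.006 th 81.7 dz 18.0 mm res [ 0.09 -0.05 -0.04] mouth [ 0.6076 -0.1315  0.0854]
0.012 th 81.3 dz 21.3 mm res [ 0.01 -0.01 -0.  ] mouth [ 0.6131 -0.1309  0.0888]
[ 0.61975027 -0.13245281  0.13822856] 0.03730471850049048 [-1.1580696  -0.60815428  0.63685932] [ 0.00790857 -0.049
[... 714 characters left out ...]
8, 188, 193, 205, 206, 207, 207, 208, 206, 185]
218 [43, 40, 40, 31, 28, 31, 32, 62, 122, 136, 95, 114, 136, 165, 232, 238, 239, 241, 241, 242, 242, 241, 240, 240, 239, 205, 193, 137, 83, 72, 73, 77, 80, 85]
230 [42, 42, 41, 42, 41, 41, 40, 42, 43, 89, 123, 136, 140, 144, 145, 146, 148, 147, 147, 146, 153, 161, 170, 181, 193, 127, 56, 41, 42, 41, 43, 42, 42, 42]
240 [41, 42, 42, 43, 42, 42, 42, 42, 71, 123, 139, 143, 146, 148, 149, 150, 150, 148, 148, 155, 166, 176, 188, 199, 132, 118, 189, 206, 114, 42, 43, 42, 41, 42]
254 [244, 244, 224, 205, 154, 129, 127, 188, 155, 129, 132, 113, 117, 127, 130, 133, 144, 159, 176, 189, 195, 207, 211, 212, 212, 212, 212, 212, 213, 214, 210, 229, 242, 244]
```

```bash
python3 - <<'E'
from fitpot import *
solve(np.array([.6198,-.1325,.1382]),np.array([207.9,219.7,247.0]))
o=[("scene",[0,.058,.1],0)]
s=np.load("p.npy")[1]
for z in(.03,.06,.08,.088,.1):print(z,proj("scene",W(s,[0,.058,z])).round(1))
E
```

```text
-0.018 th 72.6 dz 4.0 mm res [-0.11  0.08  0.04] mouth [ 0.5778 -0.1367  0.0649]
-0.012 th 72.4 dz 7.4 mm res [-0.18  0.12  0.06] mouth [ 0.5835 -0.1361  0.0684]
-0.006 th 72.1 dz 10.8 mm res [-0.24  0.16  0.09] mouth [ 0.5891 -0.1356  0.0719]
0 th 71.8 dz 14.2 mm res [-0.31  0.21  0.11] mouth [ 0.5947 -0.135   0.0755]
0.006 th 71.6 dz 17.6 mm res [-0.38  0.25  0.13] mouth [ 0.6003 -0.1345  0.079 ]
0.012 th 71.3 dz 21.0 mm res [-0.44  0.3   0.15] mouth [ 0.6059 -0.1339  0.0825]
0.03 [[232.7 257. ]]
0.06 [[232.2 247.5]]
0.08 [[231.9 241. ]]
0.088 [[231.8 238.4]]
0.1 [[231.6 234.5]]
```

The silhouette shows the pressing tilted the pot to about 72°, with the peg inside the bore. The fitted mouth was too far to +x, not -x. I'll loosen the grip and draw the hand back to -x, using the peg as the stop to turn the pot upright again.

```bash
python3 -m pendant '[[-1,0,0,0,0],[-1,0,0,0,0]]' 22;python3 -m pendant '[[-1,0.004,0,-0.001,0],[-1,0.004,0,-0.001,0],[-1,0.004,0,-0.001,0],[-1,0,0,0,0]]'; python3 - <<'E'
from workcell import env
import numpy as np,cv2
im=env.read_camera("scene");cv2.imwrite("pics/s9.png",im[:,:,::-1]);g=cv2.cvtColor(im,cv2.COLOR_RGB2GRAY).astype(int)
for c in(229,231,233):print(g[196:222,c].tolist(),g[238:252,c].tolist())
for r in(230,240):print(r,g[r,216:250].tolist())
E
```

```text
clock: 13.62
tcp_pos: [0.612, -0.1305, 0.1308]
orientation: [-0.001, -0.05, 0.999, 0.001]
wrist_force: [0.1, -0.2, -1.6]
finger_gap: 0.0375
grip_force: 52.6
clock: 14.12
tcp_pos: [0.6018, -0.1322, 0.1357]
orientation: [0.001, -0.05, 0.999, -0.0]
wrist_force: [4.8, 0.3, -3.1]
finger_gap: 0.0373
grip_force: 50.0
[37, 41, 43, 41, 42, 42, 41, 42, 43, 53, 139, 143, 235, 237, 237, 239, 239, 238, 236, 213, 155, 145, 147, 147, 147, 147] [153, 152, 153, 154, 154, 154, 154, 156, 136, 127, 126, 126, 126, 126]
[43, 40, 41, 41, 43, 42, 43, 41, 42, 88, 142, 232, 235, 238, 237, 237, 238, 239, 238, 235, 160, 149, 149, 150, 150, 150] [157, 157, 157, 155, 157, 158, 159, 159, 148, 134, 132, 134, 135, 134]
[42, 42, 42, 42, 42, 42, 41, 42, 41, 89, 142, 234, 238, 235, 238, 238, 238, 238, 239, 238, 163, 150, 149, 149, 150, 150] [161, 161, 160, 161, 161, 163, 163, 163, 161, 158, 161, 160, 159, 159]
230 [42, 42, 43, 41, 41, 42, 43, 42, 118, 137, 141, 145, 149, 151, 152, 154, 154, 156, 163, 174, 183, 195, 203, 211, 119, 41, 41, 42, 42, 41, 42, 42, 42, 41]
240 [42, 42, 42, 41, 42, 43, 42, 43, 113, 138, 146, 150, 152, 153, 156, 157, 158, 160, 171, 182, 193, 204, 209, 158, 79, 111, 189, 207, 115, 41, 41, 42, 42, 41]
```

The pot is rotating back (about 80° now, Fx +4.8 N against the peg). I'll continue.

```bash
python3 -m pendant '[[-1,0.004,0,-0.0005,0],[-1,0.004,0,-0.0005,0],[-1,0,0,0,0]]'; python3 - <<'E'
from fitpot import *
import cv2
a=env.get_state();tcp=a["tcp_pos"]
im=env.read_camera("scene");cv2.imwrite("pics/s10.png",im[:,:,::-1]);g=cv2.cvtColor(im,cv2.COLOR_RGB2GRAY).astype(int)
for c in(229,231,233):print(g[196:222,c].tolist(),g[238:252,c].tolist())
for r in(230,240):print(r,g[r,216:250].tolist())
print("prev");solve(np.array([.6018,-.1322,.1357]),np.array([205.2,215.8,246.2]))
E
```

```text
clock: 14.55
tcp_pos: [0.5932, -0.133, 0.1363]
orientation: [0.0, -0.049, 0.999, -0.0]
wrist_force: [4.3, -0.3, -2.7]
finger_gap: 0.0374
grip_force: 39.7
[42, 43, 42, 42, 41, 42, 42, 78, 137, 139, 229, 235, 234, 234, 237, 235, 234, 179, 153, 151, 150, 152, 152, 152, 153, 153] [157, 158, 157, 159, 158, 160, 159, 163, 131, 126, 126, 127, 125, 125]
[41, 43, 42, 41, 42, 41, 41, 70, 138, 231, 233, 234, 235, 234, 234, 237, 235, 192, 159, 156, 156, 157, 157, 156, 157, 157] [164, 164, 162, 163, 163, 163, 163, 164, 137, 132, 136, 134, 135, 133]
[36, 41, 43, 41, 42, 38, 42, 53, 135, 232, 235, 234, 233, 236, 235, 235, 236, 179, 168, 168, 168, 169, 169, 170, 170, 170] [176, 177, 177, 177, 177, 177, 178, 186, 136, 159, 161, 160, 160, 159]
230 [41, 41, 41, 42, 42, 42, 41, 70, 122, 140, 146, 149, 152, 155, 158, 161, 166, 174, 186, 194, 204, 212, 219, 140, 55, 43, 42, 43, 43, 41, 41, 42, 42, 43]
240 [41, 42, 42, 42, 41, 42, 43, 43, 115, 141, 148, 152, 156, 157, 160, 162, 169, 177, 190, 199, 208, 214, 221, 141, 60, 111, 188, 207, 115, 41, 42, 42, 42, 42]
prev
-0.018 th 79.2 dz 3.6 mm res [ 0.06 -0.03 -0.03] mouth [ 0.5689 -0.1355  0.0597]
-0.012 th 78.9 dz 7.0 mm res [-0.01  0.01  0.01] mouth [ 0.5744 -0.135   0.0632]
-0.006 th 78.6 dz 10.3 mm res [-0.09  0.05  0.04] mouth [ 0.5799 -0.1344  0.0666]
0 th 78.3 dz 13.7 mm res [-0.16  0.09  0.07] mouth [ 0.5855 -0.1338  0.0701]
0.006 th 78.0 dz 17.1 mm res [-0.23  0.14  0.1 ] mouth [ 0.591  -0.1333  0.0735]
0.012 th 77.7 dz 20.4 mm res [-0.3   0.18  0.13] mouth [ 0.5965 -0.1327  0.077 ]
```

```bash
python3 -m pendant '[[-1,0.004,0,0,0],[-1,0.004,0,0,0],[-1,0,0,0,0]]' ; python3 - <<'E'
from fitpot import *
import cv2
print("prev");solve(np.array([.5932,-.133,.1363]),np.array([203.1,213.1,245.6]))
a=env.get_state();tcp=a["tcp_pos"]
im=env.read_camera("scene");cv2.imwrite("pics/s11.png",im[:,:,::-1]);g=cv2.cvtColor(im,cv2.COLOR_RGB2GRAY).astype(int)
for c in(229,231,233):print(g[196:222,c].tolist(),g[238:252,c].tolist())
for r in(215,230,240):print(r,g[r,216:250].tolist())
E
```

```text
clock: 14.98
tcp_pos: [0.5842, -0.1336, 0.1361]
orientation: [-0.001, -0.049, 0.999, 0.0]
wrist_force: [1.8, 0.6, -1.8]
finger_gap: 0.0368
grip_force: 21.0
prev
-0.018 th 84.0 dz 3.7 mm res [ 0.37 -0.19 -0.19] mouth [ 0.5669 -0.1356  0.0595]
-0.012 th 83.7 dz 7.1 mm res [ 0.3  -0.16 -0.15] mouth [ 0.5724 -0.1351  0.0629]
-0.006 th 83.3 dz 10.4 mm res [ 0.22 -0.12 -0.11] mouth [ 0.5779 -0.1345  0.0663]
0 th 83.0 dz 13.8 mm res [ 0.14 -0.08 -0.07] mouth [ 0.5833 -0.134   0.0697]
0.006 th 82.6 dz 17.1 mm res [ 0.06 -0.03 -0.03] mouth [ 0.5888 -0.1334  0.0731]
0.012 th 82.3 dz 20.5 mm res [-0.01  0.01  0.01] mouth [ 0.5943 -0.1329  0.0765]
[41, 41, 40, 42, 42, 41, 92, 133, 226, 229, 232, 231, 232, 234, 232, 169, 157, 159, 160, 160, 160, 157, 157, 159, 159, 159] [160, 162, 161, 162, 162, 162, 161, 152, 131, 126, 126, 126, 125, 126]
[41, 43, 42, 42, 42, 44, 79, 134, 228, 231, 231, 233, 232, 233, 232, 175, 172, 172, 172, 172, 172, 172, 172, 173, 173, 172] [173, 172, 173, 174, 174, 173, 172, 167, 137, 136, 136, 134, 136, 134]
[31, 32, 36, 48, 37, 29, 40, 131, 229, 232, 231, 231, 233, 232, 231, 199, 194, 196, 194, 194, 195, 195, 195, 195, 195, 197] [193, 193, 193, 193, 194, 193, 191, 167, 158, 161, 160, 160, 160, 160]
215 [28, 29, 33, 63, 122, 129, 105, 126, 140, 145, 151, 154, 155, 160, 165, 172, 182, 194, 201, 210, 217, 222, 147, 60, 42, 43, 43, 63, 71, 74, 78, 78, 81, 82]
230 [42, 42, 41, 43, 42, 42, 42, 112, 138, 147, 152, 156, 157, 160, 166, 175, 183, 194, 203, 213, 221, 225, 198, 102, 41, 41, 42, 42, 42, 42, 41, 43, 41, 43]
240 [42, 42, 41, 41, 40, 42, 43, 57, 122, 144, 151, 156, 158, 161, 166, 173, 182, 193, 205, 213, 221, 226, 227, 127, 48, 110, 188, 207, 115, 41, 42, 42, 42, 42]
```

The pot is back to about 88° with the peg inside. The fit also shows the pot sitting about 15 mm to +x of the tool centre, so I'll keep that offset. Now I centre it slightly and lower it.

```bash
python3 -m pendant '[[-1,-0.003,0,0,0],[-1,0,0,0.006,0],[-1,0,0,0,0]]' 25; python3 -m pendant '[[-1,0,0,0.008,0],[-1,0,0,0,0]]'; python3 - <<'E'
from fitpot import *
import cv2
print("prev");solve(np.array([.5842,-.1336,.1361]),np.array([201.8,210.9,245.2]))
im=env.read_camera("scene");cv2.imwrite("pics/s12.png",im[:,:,::-1]);g=cv2.cvtColor(im,cv2.COLOR_RGB2GRAY).astype(int)
for c in(229,231,233):print(g[200:226,c].tolist(),g[242:258,c].tolist())
E
```

```text
clock: 15.4
tcp_pos: [0.5876, -0.1331, 0.1292]
orientation: [-0.001, -0.05, 0.999, 0.0]
wrist_force: [0.2, 0.2, -2.2]
finger_gap: 0.0365
grip_force: 23.8
clock: 15.65
tcp_pos: [0.5876, -0.1331, 0.1211]
orientation: [-0.001, -0.05, 0.999, 0.0]
wrist_force: [1.1, 1.3, -1.5]
finger_gap: 0.0364
grip_force: 23.9
prev
-0.018 th 88.6 dz 2.9 mm res [ 0.51 -0.23 -0.3 ] mouth [ 0.5643 -0.1356  0.058 ]
-0.012 th 88.2 dz 6.2 mm res [ 0.43 -0.19 -0.25] mouth [ 0.5697 -0.135   0.0613]
-0.006 th 87.9 dz 9.5 mm res [ 0.34 -0.16 -0.2 ] mouth [ 0.5752 -0.1345  0.0647]
0 th 87.5 dz 12.9 mm res [ 0.26 -0.12 -0.15] mouth [ 0.5807 -0.134   0.0681]
0.006 th 87.1 dz 16.2 mm res [ 0.17 -0.08 -0.1 ] mouth [ 0.5861 -0.1334  0.0714]
0.012 th 86.7 dz 19.5 mm res [ 0.09 -0.04 -0.05] mouth [ 0.5916 -0.1329  0.0748]
[42, 42, 42, 42, 42, 41, 42, 42, 83, 134, 227, 232, 231, 231, 234, 234, 229, 163, 153, 154, 154, 155, 156, 155, 155, 155] [159, 160, 159, 159, 159, 159, 159, 158, 160, 130, 126, 127, 127, 126, 126, 130]
[43, 42, 41, 41, 43, 41, 42, 42, 112, 138, 228, 231, 232, 232, 232, 235, 232, 172, 164, 167, 165, 164, 165, 165, 165, 166] [167, 168, 168, 168, 167, 162, 165, 167, 167, 137, 132, 133, 133, 134, 134, 133]
[33, 35, 36, 41, 42, 36, 33, 31, 85, 134, 229, 232, 231, 232, 232, 232, 233, 191, 184, 185, 184, 185, 183, 183, 183, 184] [182, 183, 184, 185, 185, 184, 184, 182, 182, 135, 128, 151, 158, 158, 158, 158]
```

```bash
python3 -m pendant '[[-1,0,0,0.007,0],[-1,0,0,0.007,0],[-1,0,0,0,0]]'; python3 -m pendant '[[-1,0,0,0.006,0],[-1,0,0,0.004,0],[-1,0,0,0,0]]'
```

```text
clock: 16.08
tcp_pos: [0.5877, -0.1331, 0.1072]
orientation: [-0.001, -0.05, 0.999, 0.0]
wrist_force: [0.6, 0.6, -1.5]
finger_gap: 0.0368
grip_force: 23.9
clock: 16.45
tcp_pos: [0.588, -0.1333, 0.0977]
orientation: [-0.0, -0.05, 0.999, 0.0]
wrist_force: [0.3, 0.5, -1.8]
finger_gap: 0.0364
grip_force: 23.9
```

```bash
python3 -m pendant '[[-1,0,0,0.004,0],[-1,0,0,0,0]]'; python3 -m pendant '[[-1,0,0,0.004,0],[-1,0,0,0,0]]'; python3 - <<'E'
import cv2
from workcell import env
im=env.read_camera("scene");g=cv2.cvtColor(im,cv2.COLOR_RGB2GRAY).astype(int);cv2.imwrite("pics/s13.png",im[:,:,::-1])
for c in(229,231,233):print(g[206:232,c].tolist(),g[248:268,c].tolist())
E
```

```text
clock: 16.7
tcp_pos: [0.5881, -0.1333, 0.0938]
orientation: [-0.0, -0.05, 0.999, 0.0]
wrist_force: [-0.1, -0.8, -0.9]
finger_gap: 0.0364
grip_force: 23.9
clock: 16.95
tcp_pos: [0.5886, -0.1335, 0.0906]
orientation: [0.0, -0.05, 0.999, -0.0]
wrist_force: [-0.5, -0.5, 1.8]
finger_gap: 0.0367
grip_force: 24.1
[31, 32, 30, 37, 42, 43, 41, 42, 42, 41, 41, 41, 43, 117, 209, 228, 232, 231, 233, 234, 233, 216, 160, 154, 153, 155] [157, 157, 158, 158, 158, 159, 159, 159, 158, 158, 158, 158, 149, 203, 206, 206, 205, 200, 232, 243]
[30, 32, 30, 38, 42, 42, 42, 42, 42, 42, 42, 43, 42, 132, 228, 231, 231, 233, 232, 233, 234, 229, 172, 157, 162, 163] [164, 165, 165, 165, 161, 164, 164, 164, 164, 163, 163, 164, 164, 208, 211, 210, 208, 206, 229, 243]
[30, 28, 30, 29, 32, 34, 39, 41, 42, 42, 40, 38, 37, 141, 172, 229, 231, 231, 233, 232, 234, 226, 185, 178, 179, 178] [179, 179, 179, 180, 180, 181, 180, 179, 180, 180, 180, 179, 180, 203, 207, 207, 209, 210, 230, 243]
```

The rim has touched the station, at the expected height (Fz up 3.6 N). A light press will flatten it, then I'll release gently.

```bash
python3 -m pendant '[[-1,0,0,0.002,0],[-1,0,0,0.002,0],[-1,0,0,0,0]]' 20; python3 -m pendant '[[0.1,0,0,-0.002,0],[0.2,0,0,0,0],[0.4,0,0,0,0],[0.6,0,0,0,0],[0.8,0,0,0,0],[0.8,0,0,0,0]]'; python3 - <<'E'
import cv2
from workcell import env
im=env.read_camera("scene");g=cv2.cvtColor(im,cv2.COLOR_RGB2GRAY).astype(int);cv2.imwrite("pics/s14.png",im[:,:,::-1])
for c in(229,231,233):print(g[206:232,c].tolist(),g[248:268,c].tolist())
for r in(235,250):print(r,g[r,216:250].tolist())
E
```

```text
clock: 17.38
tcp_pos: [0.5894, -0.1335, 0.0903]
orientation: [0.002, -0.05, 0.999, -0.001]
wrist_force: [-7.5, 2.1, 22.0]
finger_gap: 0.0364
grip_force: 26.1
clock: 18.12
tcp_pos: [0.5883, -0.1333, 0.088]
orientation: [-0.0, -0.05, 0.999, 0.0]
wrist_force: [0.1, 0.7, -0.2]
finger_gap: 0.0763
grip_force: 0.0
[30, 32, 31, 29, 38, 41, 42, 42, 42, 42, 43, 41, 66, 130, 133, 226, 230, 230, 233, 231, 223, 162, 154, 154, 156, 156] [159, 158, 159, 160, 160, 160, 159, 159, 159, 160, 159, 159, 151, 204, 206, 207, 205, 200, 232, 243]
[31, 32, 32, 30, 40, 42, 42, 42, 42, 44, 43, 43, 79, 132, 227, 229, 231, 230, 231, 233, 229, 176, 164, 167, 169, 168] [167, 168, 166, 168, 169, 167, 164, 166, 168, 165, 164, 167, 169, 208, 212, 210, 207, 207, 228, 243]
[30, 32, 30, 31, 40, 42, 41, 43, 43, 42, 43, 42, 63, 130, 227, 231, 230, 231, 231, 231, 229, 194, 189, 190, 188, 187] [186, 185, 186, 185, 185, 185, 185, 184, 183, 184, 183, 183, 184, 205, 207, 207, 209, 210, 230, 243]
235 [51, 42, 42, 42, 43, 42, 42, 63, 117, 138, 147, 150, 154, 155, 159, 168, 176, 187, 201, 206, 216, 222, 227, 144, 57, 43, 43, 42, 43, 40, 43, 42, 41, 40]
250 [243, 244, 244, 244, 244, 244, 236, 222, 184, 148, 145, 153, 156, 159, 161, 166, 175, 186, 198, 208, 216, 226, 228, 228, 217, 214, 217, 226, 237, 243, 244, 244, 244, 244]
```

Released: grip force is 0 and the rows barely changed. I'll rise clear, move above the plunger with the fingers shut, and check that the pot is seated.

```bash
python3 -m pendant '[[1,0,0,-0.02,0],[1,0,0,-0.04,0],[1,0,0,-0.04,0],[-1,-0.0025,-0.0309,0,0],[-1,-0.0025,-0.0309,0,0],[-1,-0.0025,-0.0309,0,0],[-1,-0.0025,-0.0309,0,0],[-1,0,0,0,0]]' 30; python3 -m pendant '[[-1,0,0,0.03,0],[-1,0,0,0,0],[-1,0,0,0,0]]'; python3 - <<'E'
from fitpot import *
import cv2
im=env.read_camera("scene");t=env.read_camera("top");cv2.imwrite("pics/s15.png",im[:,:,::-1])
R=lambda im,x,y,w,h:cv2.resize(im[y:y+h,x:x+w],(400,400),interpolation=cv2.INTER_CUBIC)
b=im.copy()
s=np.load("p.npy")[1];tcp=W(s,[0,.058,.111])[0]
_,m,A,B=rows(tcp,90,0,0)
print("model seated rows",A[:,1].min().round(1),A[:,1].max().round(1),B[:,1].max().round(1),"cols",A[:,0].min().round(1),A[:,0].max().round(1),B[:,0].min().round(1),B[:,0].max().round(1))
cv2.imwrite("pics/c15.png",np.hstack([R(im,150,190,110,110),R(t,300,140,120,120)])[:,:,::-1])
E
```

```text
clock: 19.18
tcp_pos: [0.6106, -0.2576, 0.1876]
orientation: [0.0, -0.048, 0.999, -0.0]
wrist_force: [0.1, -0.2, 0.6]
finger_gap: -0.0004
grip_force: 0.0
clock: 19.55
tcp_pos: [0.6106, -0.2547, 0.1589]
orientation: [0.0, -0.05, 0.999, 0.0]
wrist_force: [0.2, 0.5, 1.1]
finger_gap: 0.0002
grip_force: 0.0
model seated rows 218.6 227.1 261.5 cols 223.0 239.0 225.0 240.4
```

View pics/c15.png

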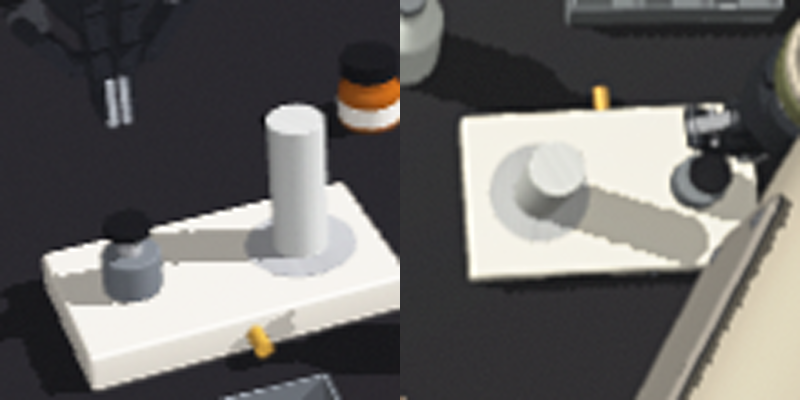

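The last picture shows the pot standing upright and flat on the peg disc (crop centre (298,185)), with the shut fingers above the plunger at (128,225). Now I push it.

```bash
python3 -m pendant '[[-1,0,0,0.025,0],[-1,0,0,0.025,0],[-1,0,0,0.006,0],[-1,0,0,0.006,0],[-1,0,0,0.006,0],[-1,0,0,0.002,0],[-1,0,0,0,0]]'
```

```text
clock: 20.52
tcp_pos: [0.6106, -0.2554, 0.0883]
orientation: [0.0, -0.05, 0.999, -0.0]
wrist_force: [-0.7, -0.5, 0.5]
finger_gap: 0.0001
grip_force: 0.0
```

```bash
python3 -m pendant '[[-1,0,0,0.003,0],[-1,0,0,0.003,0],[-1,0,0,0,0]]'; python3 - <<'E'
import cv2,numpy as np
from workcell import env
from h import *
im=env.read_camera("scene");cv2.imwrite("pics/s16.png",im[:,:,::-1]);o=cv2.imread("pics/s15.png")
d=np.abs(im[:,:,::-1].astype(int)-o).max(2)
g=cv2.cvtColor(im,cv2.COLOR_RGB2GRAY).astype(int)
print(g[236:268:1,172:200:2])
print(proj("scene",env.get_state()["tcp_pos"]))
s=np.load("p.npy")[1];print(proj("scene",W(s,[[0,-.065,.084],[0,-.065,.07],[0,-.065,.06]])))
E
```

```text
clock: 20.9
tcp_pos: [0.6103, -0.2552, 0.0818]
orientation: [-0.0, -0.05, 0.999, 0.0]
wrist_force: [-0.1, -0.3, 0.1]
finger_gap: -0.0002
grip_force: 0.0
[[ 38  33  34  36  39  39  25  38  39  39  43  42  41  42]
 [ 41  38  33  34  38  38  28  33  36  40  43  42  42  42]
 [ 33  40  35  33  36  40  46 120  35  42  40  43  42  42]
 [ 36  42  41  31  37 133  83 164  47  42  43  43  40  41]
 [ 42  42  41  30  32 157  95 169  49  42  42  42  42  42]
 [ 42  43  42  29  32 157  97 169  63  41  42  42  42  42]
 [ 42  41  42  30  32 157  96 163  63  42  41  41  42  42]
 [ 42  42  42  30  31 143 108 162  64  41  42  42  41  42]
 [ 42  41  42  28  31 141 110 162  67  42  41  43  42  42]
 [ 42  42  43  30  31 126 126 158  77  41  42  42  42  43]
 [ 42  42  43  38  34 124 130 158  80  40  41  41  41  42]
 [ 41  41  43  37  30 107 129 154  95  42  42  42  41  42]
 [ 43  43  41  41  34  93 150 155  94  40  41  42  42  42]
 [ 43  42  42  41  32  91 150 126 109  40  41  43  40  43]
 [ 42  42  42  39  20  94 176 100  59  31  41  42  43  42]
 [ 42  41  41  29  19  57  77  40  34  31  41  43 131 243]
 [ 
[... 359 characters left out ...]
3 243 165  77  99 131 162 187 143 144 157 155 155]
 [242 243 243 118  78  92 136 167 179 144 147 155 155 155]
 [243 243 243  95  79  79 121 153 154 145 151 150 156 156]
 [243 243 243 110  78 123 140 145 145 144 158 146 156 156]
 [243 243 244 113 122 141 143 143 144 156 140 142 240 155]
 [243 243 244 104  98 131 144 146 147 134 134 182 243 240]
 [243 171 171  95  85  96 105 112 118 125 134 187 244 243]
 [171 156 155 102  83  89  91 101 113 126 133 161 243 244]
 [155 156 155 104  84  88  91  98 114 125 133 158 244 243]
 [156 155 155 103  84  89  91  99 113 124 133 158 244 243]]
[[184.75845235 251.70842394]]
[[184.82121487 250.88147719]
 [185.31110059 255.49940768]
 [185.65774726 258.76708864]]
```

The fingertips sit just at the cap top; the overhang is less than stated. I'll keep going down and watch the force.

```bash
python3 -m pendant '[[-1,0,0,0.005,0],[-1,0,0,0.004,0],[-1,0,0,0,0]]'; python3 -m pendant '[[-1,0,0,0.004,0],[-1,0,0,0,0]]'
```

```text
clock: 21.32
tcp_pos: [0.611, -0.2556, 0.0735]
orientation: [0.0, -0.05, 0.999, -0.0]
wrist_force: [0.2, -0.3, 4.3]
finger_gap: 0.0
grip_force: 2.2
clock: 21.58
tcp_pos: [0.6109, -0.2556, 0.0699]
orientation: [0.001, -0.05, 0.999, -0.0]
wrist_force: [-1.2, 1.1, 5.6]
finger_gap: 0.0001
grip_force: 3.0
```

```bash
python3 -m pendant '[[-1,0,0,0.005,0],[-1,0,0,0.003,0],[-1,0,0,0.002,0],[-1,0,0,0,0]]'; python3 -m pendant '[[-1,0,0,0.002,0],[-1,0,0,0,0]]'
```

```text
clock: 22.08
tcp_pos: [0.611, -0.2557, 0.0633]
orientation: [0.001, -0.05, 0.999, -0.001]
wrist_force: [-6.6, 3.4, 21.6]
finger_gap: 0.0004
grip_force: 10.8
clock: 22.32
tcp_pos: [0.6112, -0.2557, 0.0632]
orientation: [0.002, -0.05, 0.999, -0.001]
wrist_force: [-8.5, 4.6, 31.1]
finger_gap: 0.0002
grip_force: 15.5
```

The plunger has bottomed: force rises sharply and the travel stops. I'll ease off 1 mm, hold for over 1 s, then lift.

```bash
python3 -m pendant '[[-1,0,0,-0.001,0],[-1,0,0,0,0],[-1,0,0,0,0],[-1,0,0,0,0],[-1,0,0,0,0],[-1,0,0,0,0],[-1,0,0,0,0],[-1,0,0,0,0]]';python3 -m pendant '[[-1,0,0,0,0],[-1,0,0,0,0],[-1,0,0,0,0]]'; python3 -m pendant '[[-1,0,0,-0.01,0],[-1,0,0,-0.02,0],[-1,0,0,-0.05,0],[-1,0,0,-0.05,0],[-1,0,0,-0.03,0],[-1,0,0,0,0],[-1,0,0,0,0]]'
python3 - <<'E'
import cv2
from workcell import env
im=env.read_camera("scene");o=cv2.imread("pics/s15.png")
g=cv2.cvtColor(im,cv2.COLOR_RGB2GRAY).astype(int);h=cv2.cvtColor(o,cv2.COLOR_BGR2GRAY).astype(int)
print(abs(g-h)[212:265,215:245].max(),"plunger",abs(g-h)[244:275,170:205].max())
for r in(225,):print(g[212:264,232].tolist())
print([(d["centre"],d["score"]) for d in env.recognise("scene","pot_short")])
print(env.get_state()["clock"])
E
```

```text
clock: 23.32
tcp_pos: [0.6111, -0.2557, 0.0633]
orientation: [0.002, -0.05, 0.999, -0.001]
wrist_force: [-7.2, 3.9, 26.0]
finger_gap: 0.0
grip_force: 13.1
clock: 23.7
tcp_pos: [0.6111, -0.2557, 0.0633]
orientation: [0.002, -0.05, 0.999, -0.001]
wrist_force: [-6.7, 3.9, 26.0]
finger_gap: 0.0001
grip_force: 13.1
clock: 24.58
tcp_pos: [0.61, -0.2551, 0.2168]
orientation: [-0.001, -0.05, 0.999, 0.001]
wrist_force: [0.4, 1.3, -0.3]
finger_gap: 0.0003
grip_force: 0.0
3 plunger 3
[42, 41, 42, 41, 42, 42, 96, 226, 231, 230, 229, 231, 230, 232, 232, 182, 176, 175, 174, 175, 175, 175, 174, 175, 175, 174, 177, 177, 177, 177, 175, 177, 176, 177, 176, 176, 176, 176, 174, 175, 174, 175, 174, 174, 175, 174, 174, 174, 176, 204, 209, 211]
[([343.7, 207.9], 0.73), ([404.4, 207.0], 0.72)]
24.675
```

The pot hasn't moved, the plunger is back up and the short pot is still in its place. Handing in.

```bash
python3 -c "
from workcell import env
print(env.hand_in())"
```

```text
the job is handed in; nothing more can be done
None
```

I handed in the job at about 25 s: the long pot stands mouth down and flat on the peg, released, and the plunger was pushed fully down, held over 1 s and sprang back; the hand-in returned no verdict.

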